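# Snap the window retainer into the photometer

### The arm

A 6-joint arm with a two-finger parallel gripper is mounted at the origin on the work surface. World frame = base frame: x ahead of the robot, y to its left, z up, the work surface at z = 0. Lengths are in m, angles in degrees, forces in N, time in s.
With the tool pointing down it reaches from about 0.325 to 0.85 m from the base axis. Payload 15.5 kg.
Tool frame: the origin (TCP) lies midway between the tips of the shut fingers; the grasp point (between the pads) lies 19 mm behind it; z points along the fingers, y is the line along which they close (so a half turn about z gives the same grasp; the last joint's range is limited). The gripper opens to 91 mm and grips with 3 to 60 N. Pads are 32 mm wide; open, the fingers measure 118 mm over their backs; the gripper's body (76 mm by 178 mm) begins 60 mm behind the grasp point.
Start: joints at [-80.415, 28.281, 77.091, -0, 74.628, -5.472], TCP at [0.162, -0.604, 0.214] pointing down, gripper open.
Joint ranges: [-166.48, 166.48], [-47.26, 123.95], [12.59, 153.08], [-70.14, 250.14], [6.76, 159.57], [-176.63, 176.63]. Speed limits (degrees/s): [108.29, 108.29, 147.25, 172.46, 172.46, 172.46].

### API

Orientations are given as a 3x3 rotation matrix whose columns are the frame's x, y, z axes.
In Python, from bench import ctrl gives the robot as it stands. The module is installed in compiled form; this text tells all that it offers. Calls block until the motion is done:
- ctrl.goto(position, orientation): joint-space move of the TCP to a pose.
- ctrl.move_l(position, vel=0.15, ori=None, contact_N=None): straight line of the TCP; ori=None keeps the orientation; vel is the mean speed in m/s. With contact_N (N) it stops when the force on the tool has changed by that much, and returns True; else False.
- ctrl.movej(angles): joint-space move.
- ctrl.command_gripper(opening): opening from 0.0 (shut) to 1.0 (fully open); the grip force is fixed at half the most; returns when the fingers have stopped.
- ctrl.sleep(seconds).
- ctrl.ik(position, orientation): joint angles nearest the present ones, or None.
- ctrl.read_camera(name): name is "scene" or "top" or "wrist"; returns the picture (384x512x3 uint8, blue, green, red); there is no depth.
- ctrl.camera_params(name): a dict with "fx", "fy", "cx", "cy" (pixels), "pose" (4x4, takes a point from camera to world coordinates); the wrist camera has in their place "T_tool_cam" (4x4, takes a point from camera to tool coordinates, whose origin is the TCP and whose axes are the flange's). Camera axes: x right, y up, looking along -z (the intrinsics and any distortion apply to the point x, -y, -z); pixel columns grow to the right and rows downward; lengths in m; the calibration is good to about 2 mm. A picture is of the moment at which its call begins: read the wrist's pose just before it. camera_params takes no time and is no camera call.
A pose or a line that the arm cannot do raises ctrl.MotionError and nothing moves.
- ctrl.sign_off(): hands the job in; it is judged then, once.
Readings, each from a call of its own:
- ctrl.current_t(): time.
- ctrl.current_q(): joint angles.
- ctrl.current_dq(): joint speeds.
- ctrl.current_effort(): joint torques, N m.
- ctrl.current_tool_pos(): TCP position.
- ctrl.current_eef_rot(): TCP orientation.
- ctrl.current_contact_force(): force on the tool from outside, world axes, zero at the start.
- ctrl.current_wrist_torque(): the same for the moment, N m.
- ctrl.current_grip_width(): opening from 0.0 (shut) to 1.0 (fully open).
- ctrl.current_grasp_force(): force on a finger pad.
Only numpy, scipy, OpenCV 4.12 (cv2) and the standard library are available. Lean on these libraries where they do the work, as an engineer would, in place of code of your own. Each camera call takes 0.05 s, during which the arm holds its last target. There are 200 camera calls.

### The job

Set the black hubbed window retainer, hub up, into the mouth of the photometer's well and let go of it; then take the hand pusher from its stand and with it press the retainer straight down, gently, only until it has snapped under the catches and is fully home. The depth differs between instruments, so go by feel: never push harder than 30 N, and do not push the retainer down with the fingers. Finish with the pusher standing upright in its stand again, and leave everything else where it is.

Things in the scene. Friction and masses are not known exactly. Their poses are not given: they have to be found in the camera images.
- photometer: bench photometer: low white box, 180 x 200 mm, 70 mm tall, fixed, with one round well in the middle of its flat top deck, a small black display and keys along one edge of the deck (2 mm proud). Origin on the well's axis at the underside; z up. The window under the well's seat is fragile: the push of pusher on retainer must never pass 30 N.
- well (a point): centre of the well's mouth, level with the deck (70 mm above the bench); z up. The well is 56 mm wide, straight-walled. Deep in it three sprung catches with sloping tops let the retainer's rim pass down and snap over it; a hard seat lies 1 mm lower. Seat and catches are set to another depth in each instrument and are not measured.
- rest (a point): point on the well's axis 6 mm below the mouth: where the top of a light sprung steel plate (38 mm wide) stands at first. A retainer set in the mouth rests on it, rim flush with the deck, hub 20 mm proud. The plate yields with 1 to 4 N, and lifts the retainer back here if it is let go before the catches have snapped.
- well_axis (a point): point on the well's axis 18 mm below the mouth. From the first rest the retainer must be pushed down 18 to 34 mm to meet the hard seat. The catches give way at about 5 to 10 N of push in all, then the push drops, and next rises steeply on the hard seat; after that the retainer stays down, hub top 2 mm above to 14 mm below the deck.
- retainer: the window retainer: a black plastic top-hat cap, 40 g. Rim 52 mm wide and 6 mm thick with a 2 mm bevel at its lower edge; on it, in the middle, a round hub 24 mm wide that rises to 26 mm above the underside. Lies hub up on the cork mat. Origin at the centre of its underside, z up through the hub. It is round, its yaw has no meaning.
- mat: cork mat, 130 x 130 mm, 3 mm thick, fixed on the bench; the retainer starts on it. Origin at the centre of its underside.
- pusher: the hand pusher, 180 g, standing upright in its stand: a flat round aluminium foot 28 mm wide and 10 mm tall, a shaft 16 mm wide up to 60 mm, and a square wooden handle 24 x 24 mm from 60 to 120 mm above the foot's underside. Origin at the centre of the foot's underside; z up along the shaft; x and y are square to the handle's flats.
- stand: the pusher's stand: grey block 80 x 80 mm, 25 mm tall, fixed, with a round blind pocket 34 mm wide and 15 mm deep in the middle of its top (pocket floor 10 mm above the block's underside). Origin at the centre of its underside, x and y along its sides.
- beaker: bystander: glass beaker, 68 mm wide, 90 mm tall. Origin at its underside. Leave alone.
- wash_bottle: bystander: white plastic bottle with a cap, 60 mm wide, 160 mm tall. Origin at its underside. Leave alone.
- jar: bystander: small amber jar, 44 mm wide, 60 mm tall. Origin at its underside. Leave alone.
- disc: bystander: plain black disc without a hub, 64 mm wide, 8 mm thick, lying flat; not the retainer. Origin at its underside. Leave alone.
- screwdriver: bystander: screwdriver, 150 mm long, lying. Leave alone.
- cuvettes: bystander: small white divided box, 50 x 90 x 30 mm. Origin at its underside. Leave alone.
Things that resemble listed ones, but are neither listed nor needed, are in the scene too. Leave any yellow look-alike of the stand alone. What is shaped like the retainer but orange is not meant.

How it is judged:
By the outcome, as a careful person would: the job done as asked, in the order asked, and still so for the second after the job is handed in, with the robot touching nothing.
It also fails if it takes over 70 s, if anything falls off the work surface, if the arm or the gripper's body presses on something with over 40 N, if the wrist force passes 120 N, or if a joint passes its speed limit or range.

## Working session

There is one attempt and no reset: what is moved stays moved. The work goes in short steps, each a Python script; the robot and the scene stay as the last script left them, time stands still between calls to the robot, and variables do not carry over. Pictures are saved under pics/ and viewed, at most 10 in all, crops included, and the job is handed in when it is done.

```bash
mkdir -p pics; python3 - <<'E'
from bench import ctrl
import cv2,numpy as np
np.set_printoptions(precision=4,suppress=True)
for n in("top","scene"):
    im=ctrl.read_camera(n);cv2.imwrite(f"pics/{n}0.png",cv2.resize(im,(800,600),interpolation=cv2.INTER_CUBIC));cv2.imwrite(f"{n}0raw.png",im)
    print(n,ctrl.camera_params(n))
print(ctrl.camera_params("wrist"),ctrl.current_t(),ctrl.current_eef_rot())
E
```

```text
top {'fx': 422.1568666055321, 'fy': 422.1568666055321, 'cx': 258.08127132269044, 'cy': 185.59240173994996, 'pose': array([[ 0.1218,  0.9709, -0.206 ,  0.2497],
       [-0.9925,  0.1198, -0.0223, -0.0103],
       [ 0.003 ,  0.2072,  0.9783,  1.2145],
       [ 0.    ,  0.    ,  0.    ,  1.    ]])}
scene {'fx': 403.44614129239005, 'fy': 403.44614129239005, 'cx': 255.95999221827626, 'cy': 189.33460274343847, 'pose': array([[ 0.0971, -0.5798,  0.809 ,  1.3501],
       [ 0.9951,  0.0728, -0.0673, -0.0504],
       [-0.0199,  0.8115,  0.584 ,  0.688 ],
       [ 0.    ,  0.    ,  0.    ,  1.    ]])}
{'fx': 320.4547026717672, 'fy': 320.4547026717672, 'cx': 255.813305046105, 'cy': 192.62519260220483, 'T_tool_cam': array([[-0.0004,  0.9547,  0.2974,  0.0852],
       [ 1.    , -0.    ,  0.0014, -0.0001],
       [ 0.0013,  0.2974, -0.9547, -0.1696],
       [ 0.    ,  0.    ,  0.    ,  1.    ]])} 0.1 [[ 0.9657  0.2598 -0.0002]
 [ 0.2598 -0.9657  0.0011]
 [ 0.0001 -0.0011 -1.    ]]
```

View pics/top0.png

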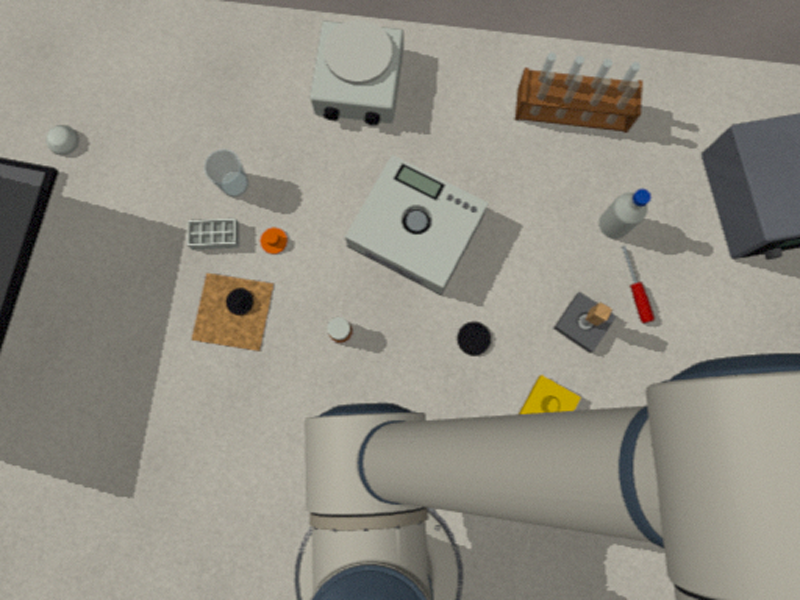

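View pics/scene0.png

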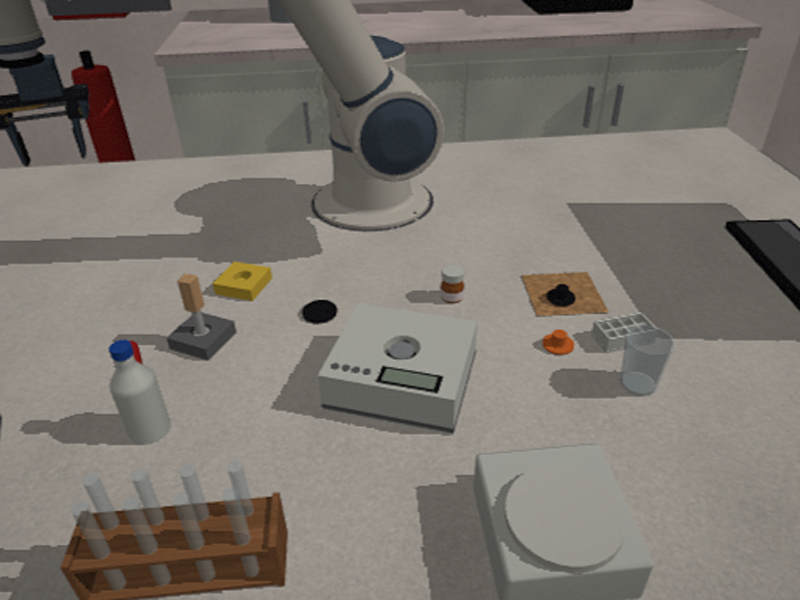

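Top view (800×600 scale): retainer hub about (240,301), well mouth (416,220), pusher handle top (600,314), stand (585,322). The orange cap at (273,240), the plain disc at (474,338) and the yellow stand at (550,400) are to be left alone. I'll localise these coarsely and then look from the wrist.

```bash
cat > h.py <<'E'
from bench import ctrl
import cv2,numpy as np
np.set_printoptions(precision=4,suppress=True)
def R(deg):
    c,s=np.cos(np.radians(deg)),np.sin(np.radians(deg))
    return np.array([[c,s,0],[s,-c,0],[0,0,-1.]])
def ray(P,T,u,v,z):
    "pixel (raw 512x384) -> world point on plane z"
    d=T[:3,:3]@np.array([(u-P['cx'])/P['fx'],-(v-P['cy'])/P['fy'],-1]); o=T[:3,3]
    return o+d*(z-o[2])/d[2]
def wristT():
    T=np.eye(4);T[:3,:3]=ctrl.current_eef_rot();T[:3,3]=ctrl.current_tool_pos()
    return T@ctrl.camera_params("wrist")['T_tool_cam']
def shot(name):
    T=wristT();im=ctrl.read_camera("wrist");cv2.imwrite(name+"_raw.png",im);np.save(name+"_T.npy",T);return im
def wpix(name,u,v,z): return ray(ctrl.camera_params("wrist"),np.load(name+"_T.npy"),u,v,z)
def proj(P,T,X):
    p=T[:3,:3].T@(np.asarray(X,float)-T[:3,3]);return np.array([P['cx']-P['fx']*p[0]/p[2],P['cy']+P['fy']*p[1]/p[2]])
E
python3 - <<'E'
from h import *
g=[("ret",(240,297),(561,287),.029),("well",(416,220),(402,347),.07),("stand",(585,322),(203,335),.025),("handle",(601,309),(190,279),.13),("disc",(474,338),(320,311),.008),("jar",(340,327),(453,271),.06)]
C={}
for n,a,b,z in g:
    for cam,p in(("top",a),("scene",b)):
        P=ctrl.camera_params(cam);C[n,cam]=ray(P,P['pose'],p[0]*.64,p[1]*.64,z);print(n,cam,C[n,cam],np.hypot(*C[n,cam][:2]))
E
```

```text
ret top [0.4496 0.312  0.029 ] 0.5472737759773645
ret scene [0.4462 0.3176 0.029 ] 0.547651318446405
well top [0.6223 0.0087 0.07  ] 0.6224003200970114
well scene [0.6258 0.011  0.07  ] 0.6259080406328359
stand top [ 0.4815 -0.3198  0.025 ] 0.577999352159845
stand scene [ 0.5022 -0.3123  0.025 ] 0.5913865342205673
handle top [ 0.4863 -0.3176  0.13  ] 0.580803922245342
handle scene [ 0.4896 -0.3137  0.13  ] 0.5815090675434101
disc top [ 0.43   -0.1231  0.008 ] 0.44721824590600184
disc scene [ 0.4365 -0.119   0.008 ] 0.45245711402098515
jar top [0.4127 0.1189 0.06  ] 0.429488172602016
jar scene [0.4158 0.1242 0.06  ] 0.4339431837700921
```

```bash
python3 - <<'E'
from h import *
for n,p,yaw in(("stand",(.46,-.317,.26),0),("well",(.60,.010,.22),0),("ret",(.435,.315,.20),0)):
    ctrl.goto(np.array(p),R(yaw)); im=shot(n)
    print(n,ctrl.current_t(),ctrl.current_q(),proj(ctrl.camera_params("wrist"),wristT(),[*p[:2],.03]))
a=[cv2.imread(n+"_raw.png") for n in("stand","well","ret")]
cv2.imwrite("pics/w1.png",cv2.resize(a[0],(800,600)))
cv2.imwrite("pics/w2.png",cv2.resize(np.hstack(a[1:]),(800,300)))
E
```

```text
stand 1.6833 [-40.7841  20.4665  82.8413  -0.0092  76.6992  49.2699] [255.7386 162.6115]
well 3.075 [-4.8654 25.9166 80.2962 -0.0148 73.7731 85.2192] [255.189  170.2561]
ret 4.4333 [ 29.4236  22.1047  90.5385  -0.0113  67.3401 119.505 ] [255.6933 175.3375]
```

View pics/w1.png

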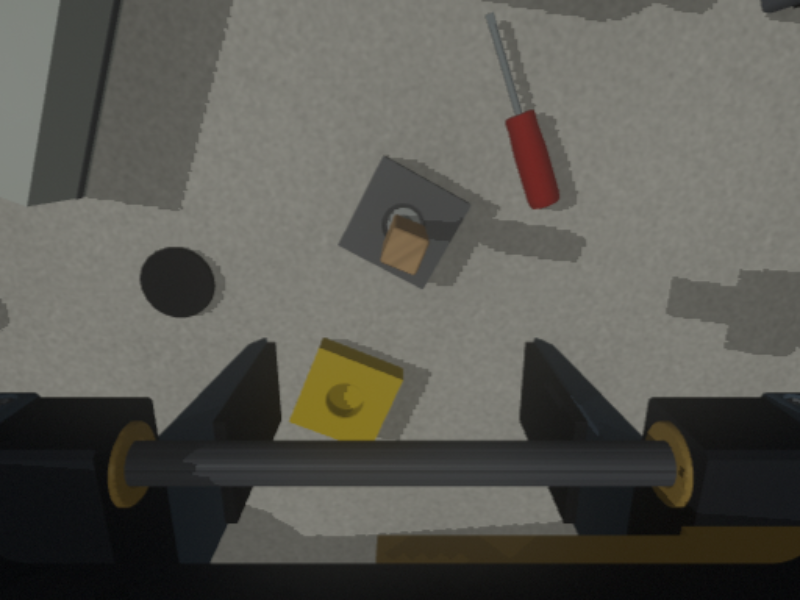

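View pics/w2.png

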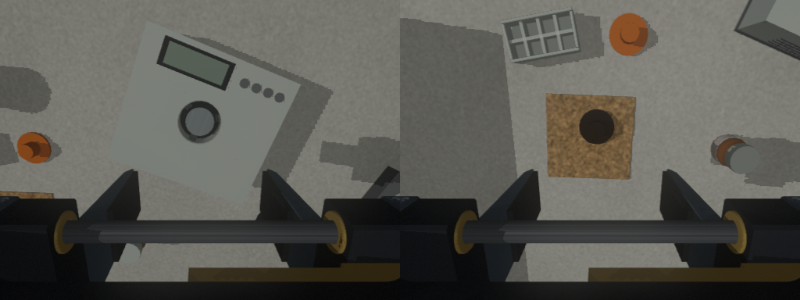

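Wrist views: handle top about (404,250), pocket (404,222) and stand corners (387,156), (470,205), (424,288), (340,243) in the first picture. In the second picture the well is at (200,121) in the left half and the retainer at (197,127) in the right half. I'll fit these precisely.

```bash
python3 - <<'E'
from h import *
# retainer
im=cv2.imread("ret_raw.png");g=cv2.cvtColor(im,cv2.COLOR_BGR2GRAY)
def blob(m,u,v):
    n,l,s,c=cv2.connectedComponentsWithStats(m.astype(np.uint8)); k=l[v,u]; mm=(l==k).astype(np.uint8)
    cs=max(cv2.findContours(mm,0,1)[0],key=len); return cs,s[k]
hsv=cv2.cvtColor(im,cv2.COLOR_BGR2HSV)
cs,s=blob(g<60,252,162);e=cv2.fitEllipse(cs);print("ret",e,s,g[150:175:6,240:270:6])
print(wpix("ret",*e[0],.009),wpix("ret",e[0][0]+e[1][0]/2,e[0][1],.009)-wpix("ret",e[0][0]-e[1][0]/2,e[0][1],.009))
# well
im=cv2.imread("well_raw.png");g=cv2.cvtColor(im,cv2.COLOR_BGR2GRAY);u,v=256,156
print(g[v,220:295:3])
deckv=np.median(g[v-45:v-35,u-10:u+10]);m=(g<deckv*.75)
f=cv2.floodFill((~m).astype(np.uint8)*255,None,(u,v-40),128)[1]
h=(f!=128);n,l,st,c=cv2.connectedComponentsWithStats(h.astype(np.uint8));
for k in range(1,n):
    x,y,w,hh,a=st[k]
    if x<u<x+w and y<v<y+hh and a<5000:
        cs=max(cv2.findContours((l==k).astype(np.uint8),0,1)[0],key=len);e=cv2.fitEllipse(cs);print("well",e,wpix("well",*e[0],.07),wpix("well",e[0][0]+e[1][0]/2,e[0][1],.07)-wpix("well",e[0][0]-e[1][0]/2,e[0][1],.07))
S=.64
for p in((387,156),(470,205),(424,288),(340,243)):print("stand",wpix("stand",p[0]*S,p[1]*S,.025))
im=cv2.imread("stand_raw.png")
cv2.imwrite("pics/crop.png",np.hstack([cv2.resize(im[120:190,230:290],(480,560),interpolation=cv2.INTER_CUBIC)]))
im=cv2.imread("ret_raw.png")
E
```

```text
ret ((251.72787475585938, 161.6682891845703), (43.884002685546875, 44.25276184082031), 81.14900207519531) [ 230  140   45   45 1585] [[36 35 34 36 37]
 [34 30 33 29 32]
 [34 33 34 33 31]
 [33 33 33 33 30]
 [33 33 33 33 33]]
[0.4457 0.3197 0.009 ] [-0.     -0.0502  0.    ]
[124 124 123  72  38  38  90  93  93  91  92  93  92  91  94  91  91  90
  53  39  52 116 123 124 124]
well ((254.6179962158203, 155.46127319335938), (52.69066619873047, 54.17728805541992), 47.259769439697266) [0.6248 0.0106 0.07  ] [-0.0001 -0.0531  0.    ]
stand [ 0.5365 -0.3072  0.025 ]
stand [ 0.4988 -0.3732  0.025 ]
stand [ 0.43   -0.3374  0.025 ]
stand [ 0.4682 -0.2683  0.025 ]
```

View pics/crop.png

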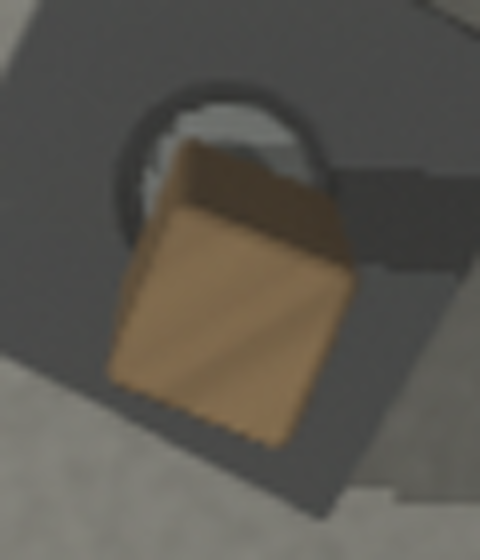

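```bash
python3 - <<'E'
from h import *
pts=np.array([wpix("stand",230+x/8,120+y/8,.13) for x,y in((185,205),(355,275),(283,447),(108,375))])
print("handle",pts.mean(0),[(np.hypot(*(d:=pts[(i+1)%4]-pts[i])[:2]),np.degrees(np.arctan2(d[1],d[0]))) for i in range(4)])
x,y=.4457,.3197
ctrl.command_gripper(.55)
ctrl.goto(np.array([x,y,.08]),R(0))
print(ctrl.move_l(np.array([x,y,.0115]),vel=.06,contact_N=6),ctrl.current_tool_pos())
ctrl.command_gripper(0.)
print(ctrl.current_grip_width()*91,ctrl.current_grasp_force())
ctrl.move_l(np.array([x,y,.16]),vel=.12)
print(ctrl.current_grip_width()*91,ctrl.current_grasp_force(),ctrl.current_contact_force())
ctrl.goto(np.array([.6248,.0106,.15]),R(0));shot("held");print(ctrl.current_t())
cv2.imwrite("pics/held.png",cv2.resize(cv2.imread("held_raw.png")[80:380,100:412],(800,600*800//800)))
E
```

```text
handle [ 0.483  -0.3203  0.13  ] [(np.float64(0.021668072898828782), np.float64(-112.47820013603953)), (np.float64(0.022501548244686514), np.float64(158.2866412729747)), (np.float64(0.022757137600819082), np.float64(67.0588416359487)), (np.float64(0.02232957136016784), np.float64(-24.500451974570584))]
False [0.4459 0.3198 0.0118]
23.11411766275957 30.000507831573486
23.510996829708777 29.999899864196777 [-0.3287  0.8156 -0.5913]
10.3667
```

View pics/held.png

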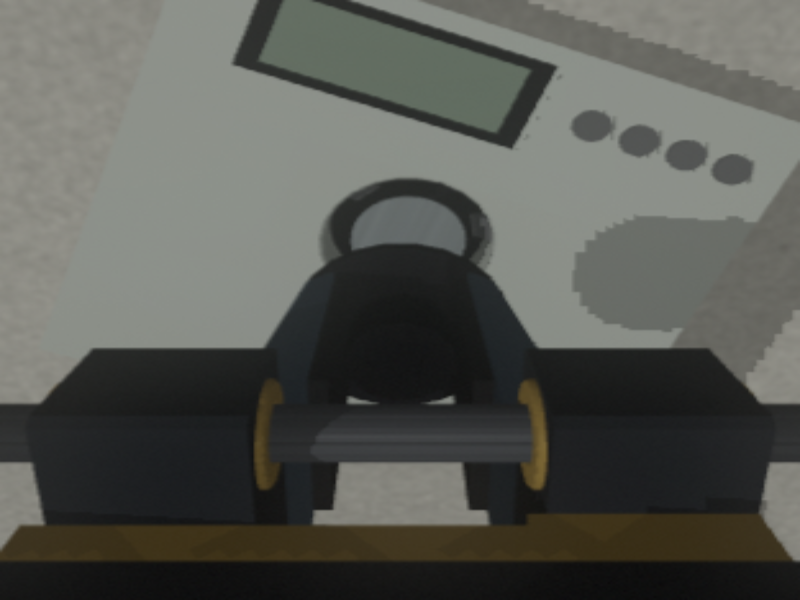

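```bash
python3 - <<'E'
from h import *
print(ctrl.current_tool_pos())
a=wpix("held",225.6,200,.07);b=wpix("held",291.9,200,.07);print(a,b,(a+b)/2)
print("well top edge",wpix("held",259,170,.07)-[.028,0,0])
print("ret front",wpix("held",258,201.5,.1475)-[.026,0,0])
P=ctrl.camera_params("wrist");T=np.load("held_T.npy");W=[.6248,.0106]
import cv2
im=cv2.imread("held_raw.png")
t=np.linspace(0,2*np.pi,120)
big=cv2.resize(im,None,fx=4,fy=4,interpolation=cv2.INTER_CUBIC)
for c,r,z,col in((W,.028,.07,(0,0,255)),(ctrl.current_tool_pos()[:2],.026,.1475,(0,255,0))):
    q=np.array([proj(P,T,[c[0]+r*np.cos(k),c[1]+r*np.sin(k),z]) for k in t])
    cv2.polylines(big,[np.int32(q*4+1.5)],True,col,1)
cv2.imwrite("pics/ov.png",big[600:1180,700:1400])
E
```

```text
[0.6245 0.012  0.15  ]
[0.6254 0.0371 0.07  ] [ 0.6254 -0.0174  0.07  ] [0.6254 0.0099 0.07  ]
well top edge [0.6227 0.0098 0.07  ]
ret front [0.6247 0.0109 0.1475]
```

View pics/ov.png

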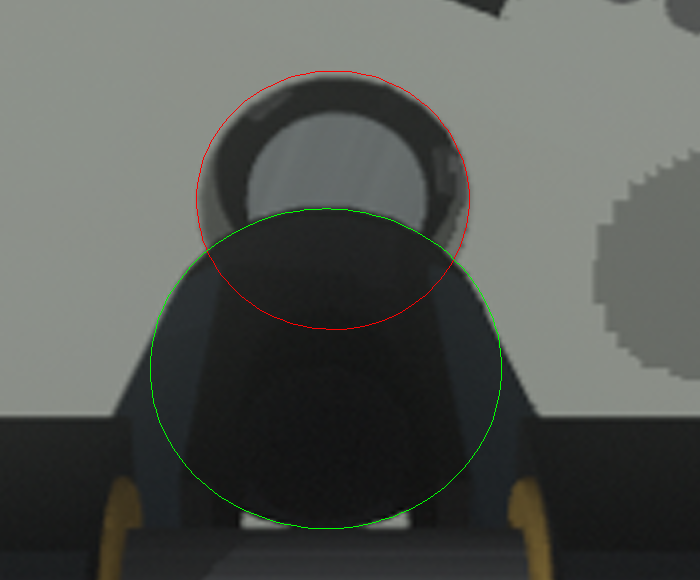

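The picture shows the retainer's rim (green) and the well's mouth (red) matching the model to within about 1 mm, so I'll lower it with a contact guard.

```bash
python3 - <<'E'
from h import *
W=np.array([.6243,.0103])
ctrl.move_l(np.array([*W,.09]),vel=.08);ctrl.sleep(.2)
e=ctrl.current_tool_pos();print(e)
c=W+(W-e[:2])
hit=ctrl.move_l(np.array([*c,.0735]),vel=.03,contact_N=4)
print(hit,ctrl.current_tool_pos(),ctrl.current_contact_force())
if not hit:
    ctrl.command_gripper(.45);ctrl.sleep(.2)
    ctrl.move_l(np.array([*c,.17]),vel=.12)
    ctrl.move_l(np.array([c[0]-.03,c[1],.19]),vel=.12);shot("placed")
    cv2.imwrite("pics/placed.png",cv2.resize(cv2.imread("placed_raw.png")[90:230,170:350],(720,560),interpolation=cv2.INTER_CUBIC))
print(ctrl.current_t(),ctrl.current_contact_force())
E
```

```text
[0.6246 0.0103 0.0905]
False [0.6241 0.0103 0.0735] [-0.0062  0.0346  0.1686]
14.3083 [-0.2842 -0.2306  0.19  ]
```

View pics/placed.png

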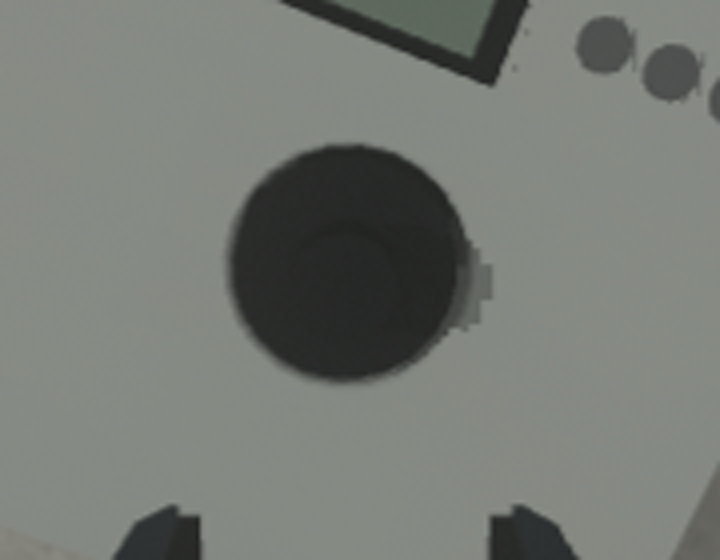

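Retainer sits flush in the mouth: rim at (347,263) in the crop, hub centred. Next I'll fetch the pusher at yaw −23° along the handle's flats, which keeps the gripper body clear of the wash bottle.

```bash
python3 - <<'E'
from h import *
H=np.array([.4832,-.3206]);Q=R(-23)
ctrl.command_gripper(.6)
ctrl.goto(np.array([*H,.24]),Q)
ctrl.move_l(np.array([*H,.16]),vel=.15)
print(ctrl.move_l(np.array([*H,.080]),vel=.08,contact_N=6),ctrl.current_tool_pos())
ctrl.command_gripper(0.);ctrl.sleep(.1)
g=np.array(ctrl.current_tool_pos());np.save("grasp.npy",g)
print(g,ctrl.current_grip_width()*91,ctrl.current_grasp_force(),ctrl.current_contact_force())
ctrl.move_l(np.array([*H,.20]),vel=.1)
print(ctrl.current_grip_width()*91,ctrl.current_contact_force())
ctrl.goto(np.array([.6243,.0103,.18]),Q);ctrl.sleep(.2);shot("push")
print(ctrl.current_tool_pos(),ctrl.current_contact_force(),ctrl.current_t(),ctrl.current_grip_width()*91)
s=ctrl.read_camera("scene")
a=cv2.resize(cv2.imread("push_raw.png")[100:384,100:412],(400,364));b=cv2.resize(s[110:290,170:350],(400,364*1),interpolation=cv2.INTER_CUBIC)
cv2.imwrite("pics/push.png",np.hstack([a,b]))
E
```

```text
False [ 0.4835 -0.3208  0.0805]
[ 0.4832 -0.3206  0.0801] 23.893653776778656 30.000058114528656 [-1.7042 -0.215   2.644 ]
23.96272827848608 [ 0.8879 -0.1649 -2.3451]
[0.6243 0.0094 0.1801] [-0.292  -0.3176 -1.9506] 21.5167 24.146270055647847
```

View pics/push.png

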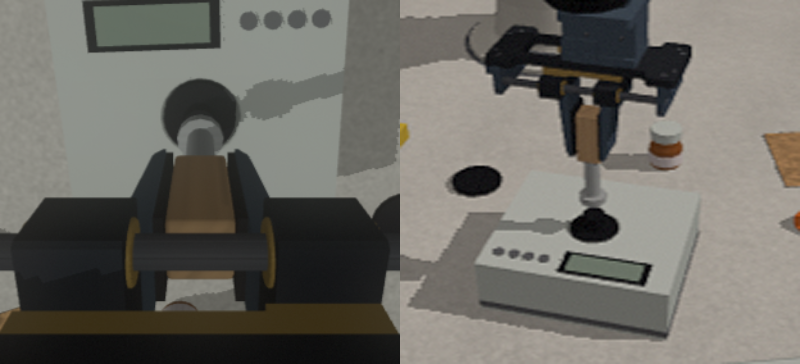

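Pusher is held upright with its foot (592,199 in the right panel) directly over the hub (594,213). I'll press by feel.

```bash
cat > press.py <<'E'
from h import *
W=np.array([.6243,.0103])
ctrl.move_l(np.array([*W,.164]),vel=.05);ctrl.sleep(.3)
b=np.mean([ctrl.current_contact_force() for _ in range(3)],0);print("base",b)
log=[];pk=0;snap=False;stop=None;z=.164
def fz(): return ctrl.current_contact_force()[2]-b[2]
ctrl.move_l(np.array([*W,.150]),vel=.03,contact_N=8);z=.150
print("at",ctrl.current_tool_pos()[2],fz())
while z>.124:
    z-=.0005
    hit=ctrl.move_l(np.array([*W,z]),vel=.01,contact_N=5)
    f=fz();h=ctrl.current_tool_pos()[2];log.append((round(h*1e3,2),round(f,1)))
    if not snap and pk>4 and f<pk-1.5: snap=True;log.append("snap")
    pk=max(pk,f)
    if f>20: stop="hard";break
    if snap and f>13: stop="home";break
    if not snap and f>15: stop="high";break
print(log,stop,ctrl.current_t(),ctrl.current_grip_width()*91)
E
python3 press.py
```

```text
base [-0.0853 -0.5577 -2.029 ]
at 0.1499513198345373 2.0531410803677312
[(np.float64(149.63), np.float64(1.6)), (np.float64(149.22), np.float64(6.8)), (np.float64(148.58), np.float64(5.1)), 'snap', (np.float64(148.04), np.float64(5.5)), (np.float64(147.56), np.float64(6.7)), (np.float64(146.71), np.float64(1.4)), (np.float64(146.26), np.float64(1.4)), (np.float64(145.85), np.float64(0.5)), (np.float64(145.41), np.float64(0.6)), (np.float64(144.93), np.float64(1.2)), (np.float64(144.44), np.float64(1.6)), (np.float64(143.99), np.float64(2.3)), (np.float64(143.45), np.float64(2.4)), (np.float64(142.97), np.float64(2.2)), (np.float64(142.5), np.float64(1.0)), (np.float64(141.97), np.float64(2.5)), (np.float64(141.48), np.float64(1.3)), (np.float64(140.81), np.float64(-0.1)), (np.float64(140.49), np.float64(2.1)), (np.float64(140.02), np.float64(1.3)), (np.float64(139.63), np.float64(5.0)), (np.float64(139.58), np.float64(11.4)), (np.float64(139.55), np.float64(17.3))] home 28.7 23.876143205449164
```

The force shows a bump about 11 mm down and a hard stop 20.4 mm down, with no clear catch in between. I'll test whether the retainer stays down by backing off and feeling.

```bash
cat > feel.py <<'E'
from h import *
W=np.array([.6243,.0103]);b=-2.029
def fz(n=3):
    v=[]
    for _ in range(n): v.append(ctrl.current_contact_force()[2]-b);ctrl.sleep(.03)
    return round(float(np.mean(v)),2)
print("now",ctrl.current_tool_pos(),fz(),ctrl.current_contact_force())
for z in(.1405,.142,.147,.155,.166):
    ctrl.move_l(np.array([*W,z]),vel=.03);ctrl.sleep(.08);print(z,ctrl.current_tool_pos()[2],fz())
shot("t2");s=ctrl.read_camera("scene")
a=cv2.resize(cv2.imread("t2_raw.png")[100:284,156:356],(400,364),interpolation=cv2.INTER_CUBIC);b=cv2.resize(s[160:290,190:320],(400,364*1),interpolation=cv2.INTER_CUBIC)
cv2.imwrite("pics/t2.png",np.hstack([a,b]));print(ctrl.current_t())
E
python3 feel.py
```

```text
now [0.6245 0.0102 0.1395] 17.26 [-5.2781  0.8466 16.315 ]
0.1405 0.14034758965215366 1.3
0.142 0.1418785106753697 -0.68
0.147 0.14708043078895222 -0.33
0.155 0.1549871563801331 -0.59
0.166 0.16591554570765848 0.19
31.5667
```

View pics/t2.png

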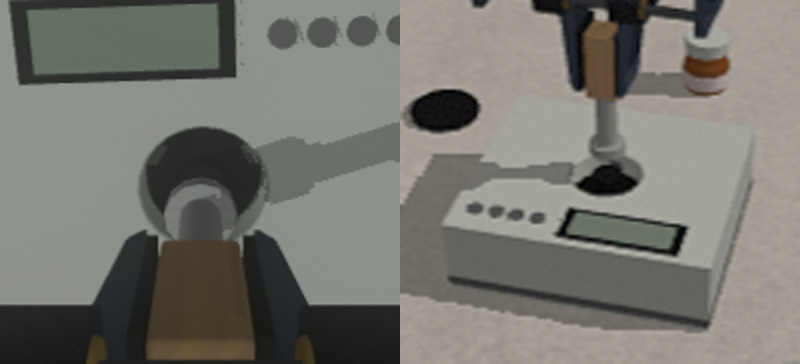

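The retainer stays deep in the well and level in view (dark rim at (608,178), right panel), with no spring-back. I'll press once more to about 21 N as confirmation, well below 30 N, logging finely.

```bash
python3 - <<'E'
from h import *
W=np.array([.6243,.0103])
ctrl.sleep(.1);b=np.mean([ctrl.current_contact_force()[2] for _ in range(3)])
ctrl.move_l(np.array([*W,.1425]),vel=.05,contact_N=6);ctrl.sleep(.1)
print("at",ctrl.current_tool_pos()[2],ctrl.current_contact_force()[2]-b)
z=ctrl.current_tool_pos()[2];log=[]
while z>.136:
    z-=.0003
    ctrl.move_l(np.array([*W,z]),vel=.006,contact_N=3)
    f=ctrl.current_contact_force()[2]-b;log.append((float(round(ctrl.current_tool_pos()[2]*1e3,2)),float(round(f,1))))
    if f>19.5:break
print(log)
for zz in(.1405,.142):
    ctrl.move_l(np.array([*W,zz]),vel=.02);ctrl.sleep(.1);print(zz,ctrl.current_contact_force()[2]-b)
print(ctrl.current_t(),ctrl.current_grip_width()*91)
E
```

```text
at 0.14274477397405771 -1.5251650934925438
[(142.62, -0.8), (142.15, -1.0), (141.81, -1.3), (141.52, -1.2), (141.23, -0.9), (140.93, -1.1), (140.64, -0.7), (140.44, 0.8), (140.06, 1.3), (139.74, 0.7), (139.56, 4.0), (139.55, 8.1), (139.51, 12.7), (139.52, 18.1), (139.5, 20.8)]
0.1405 1.0175403150165927
0.142 -1.0455373920385616
36.85 23.881642393644462
```

The re-press confirms it. The retainer is met at 140.45 mm and moves about 0.9 mm against the plate's 2 N before the hard seat at 139.55, so it is captive under the catches. Now to return the pusher.

```bash
python3 - <<'E'
from h import *
g=np.load("grasp.npy");Q=R(-23);H=np.array([.4832,-.3206])
ctrl.move_l(np.array([.6243,.0103,.20]),vel=.1)
ctrl.goto(np.array([*H,.20]),Q);ctrl.move_l(np.array([*H,.115]),vel=.1);ctrl.sleep(.2)
e=ctrl.current_tool_pos();c=H+(g[:2]-e[:2]);print(e)
hit=ctrl.move_l(np.array([*c,.078]),vel=.02,contact_N=4)
p=ctrl.current_tool_pos();print(hit,p,ctrl.current_contact_force(),ctrl.current_t())
if abs(p[2]-.080)<.002:
    ctrl.command_gripper(.6);ctrl.sleep(.2)
    ctrl.move_l(np.array([p[0],p[1],.24]),vel=.15)
    ctrl.sleep(.2);print(ctrl.current_t())
    im=shot("end");s=ctrl.read_camera("scene");s0=cv2.imread("scene0raw.png")
    d=cv2.absdiff(s,s0).max(2)[165:240,100:155];print("scene diff around stand",(d>25).sum(),d.size)
    t=lambda a:cv2.inRange(cv2.cvtColor(a[170:215,105:150],cv2.COLOR_BGR2HSV),(8,60,90),(22,255,255))
    for a in(s0,s): m=cv2.moments(t(a));print(m['m00']/255,m['m10']/m['m00'],m['m01']/m['m00'])
E
```

```text
[ 0.4834 -0.3208  0.1155]
True [ 0.483  -0.3205  0.08  ] [-1.0717  0.2391  6.7059] 41.7083
43.975
scene diff around stand 98 4125
287.0 18.735191637630663 16.43554006968641
312.0 18.69551282051282 16.53205128205128
```

Floor contact came exactly at 80.0 mm, so the pusher had not slipped. In the scene camera the handle is where it started, to within 0.1 px, so it is standing upright again. Handing in.

```bash
python3 -c "
from h import *
print(ctrl.sign_off())"
```

```text
the job is handed in; nothing more can be done
None
```

The retainer is snapped under the catches and fully home, the push peaked at about 21 N by the wrist sensor, the pusher is standing back in its stand, and the job was handed in at about 44 s.

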